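# Fasten the back of a picture frame

### The job

On the desk two picture frames lie face down. One has its back board in place, but its two turnbuttons are still swung aside: turn both of them so that their long arms lie square across the edge of the board and hold it in. Leave the board seated in its frame, and do not handle the empty frame.

Things in the scene. Friction and masses are not known exactly. Their poses are not given: they have to be found in the camera images.
- frame: Wooden picture frame lying face down, 200 mm (its x) by 250 mm (its y), 26 mm high, rails 40 mm wide, opening 120 x 170 mm holding the off-white back board. It does not slide on the desk. Origin: centre of its underside, at desk height; z up.
- turnbutton_a (a joint): Dark steel bar, 16 wide, 12 thick, 27 to 39 mm above the desk, on an upright screw at frame x 0, y +99 mm; rounded long arm 40 mm from the screw, tail 14. Rad, counterclockwise from above. 0: long arm points to frame -y, square over the board's edge, 26 mm onto the board; +1.57: along the rail, to frame +x. Starts 1.15 to 1.6; range -2 to 2, no stop at 0; light friction 0.05 N m; stays put.
- turnbutton_b (a joint): The same kind of turnbutton on the other short rail (its -y side), same heights, screw at frame x 0, y -99 mm. Rad, counterclockwise from above. 0: long arm points to frame +y, square over the board's edge, 26 mm onto the board; +1.57: along the rail, to frame -x. Starts 1.15 to 1.6; range -2 to 2, no stop at 0; light friction 0.05 N m; stays put.
- board: Off-white back board, 116 x 166 x 6 mm, lying loose in the rebate of frame with 2 mm play all round; its top is 24 mm above the desk, 2 mm below the rails' top and 3 mm below the turnbuttons. Origin: centre of its underside, 18 mm above the desk when seated.
- spare_frame: An identical frame beside the first (either one may be on the left) with the same two turnbuttons, but empty: no board, the desk shows through its opening, and a roll of tape lies inside. Not to be handled. Does not slide. Origin: centre of its underside.
Mind the look-alikes: they are no part of the job. Of the things shaped like the board, the white one is meant.

How it is judged:
By the outcome, as a careful person would: the job done as asked, in the order asked, and still so for the second after the job is handed in, with the robot touching nothing.
It also fails if it takes over 42 s, if anything falls off the work surface, if the arm or the gripper's body presses on something with over 40 N, if the wrist force passes 120 N, or if a joint passes its speed limit or range.

### The arm

A 6-joint arm with a two-finger parallel gripper is mounted at the origin on the work surface. World frame = base frame: x ahead of the robot, y to its left, z up, the work surface at z = 0. Lengths are in m, angles in rad, forces in N, time in s.
With the tool pointing down it reaches from about 0.325 to 1 m from the base axis. Payload 5.1 kg.
Tool frame: the origin (TCP) lies at the very end of the fingers, on their centre line; the grasp point (between the pads) lies 19 mm behind it; z points along the fingers, y is the line along which they close (so a half turn about z gives the same grasp; the last joint's range is limited). The gripper opens to 85 mm and grips with 20 to 120 N. Pads are 22 mm wide; open, the fingers measure 114 mm over their backs; the gripper's body (76 mm by 85 mm) begins 54 mm behind the grasp point. The pads swing forward as they close: fully open they stand 13 mm farther back than shut.
Start: joints at [1.032, 0.124, 1.65, -0, 1.367, -0.083], TCP at [0.286, 0.584, 0.231] pointing down, gripper open.
Joint ranges: [-2.61, 2.61], [-1.02, 2.33], [0.03, 2.71], [-1.35, 4.49], [0.32, 2.68], [-2.91, 2.91]. Speed limits (rad/s): [2.57, 2.57, 3.14, 3.14, 3.14, 3.14].

### API

Orientations are given as [roll, pitch, yaw] about the fixed x, y, z axes, in that order (R = Rz(yaw) Ry(pitch) Rx(roll)).
In Python, from rig import env gives the robot as it stands.
- The arm moves only by the shell command python3 -m crank 'ROWS' [OPENING] [FORCE]. ROWS is JSON, a list of rows, each an object of numbers: "tx", "ty", "tz": the shift along the tool's x, y, z in cm; "rx", "ry", "rz": the turn, a rotation vector about the tool's x, y, z in units of 6 degrees (1.0 is 6 degrees). In form: [{"tx": .., "ty": .., "tz": .., "rx": .., "ry": .., "rz": ..}, ...]. A call has 1 to 10 rows; each row is the pose to reach, as a shift and turn from the pose commanded when the call began, along the tool's axes at that moment; what a row does not reach only later rows make up. A row lasts 1/12 s, in which the tool goes at most 41.7 mm and 7.16 degrees, less where a joint would pass 70% of its speed; a pose out of reach is approached as far as the arm can. A call with a gripper value outside its range is refused whole. OPENING is the finger opening in cm, from 0 to 8.54, set as the call begins (- or left out, the last holds). The fingers move at their own pace and stop on an object; FORCE is the grip in N (left out, the last holds). Time passes only in rows, so rows that repeat a pose let the fingers close. It gives the time, the measured TCP pose, the force, the opening and the grip force at its end, in the units of the state.
- env.read_state(): the state, without advancing time (a new reading comes with each control period).
- env.snapshot(name): name is "scene" or "side" or "wrist"; returns (picture, depth): 480x640x3 uint8, red, green, blue; 480x640 float32, m along the optical axis (not along the pixel's ray), 0 where there is no reading.
- env.camera_model(name): a dict with "fovy" (degrees; the focal length in pixels is half the picture's height over the tangent of half this angle, whatever the lens; pixels are square), "cx", "cy" (the principal point, pixels), "distortion" ([k1, k2, p1, p2, k3] as OpenCV has them; the pictures are not rectified), "T" (4x4, takes a point from camera to world coordinates); the wrist camera has in their place "tool_from_camera" (4x4, takes a point from camera to tool coordinates, whose origin is the TCP and whose axes are the flange's). Camera axes: x right, y down, z forward; pixel columns grow to the right and rows downward; lengths in m; the calibration is good to about 2 mm. A picture is of the moment at which its call begins: read the wrist's pose just before it. camera_model takes no time and is no camera call.
- env.close_job(): hands the job in; it is judged then, once.
The state is a dict: "t": time; "joints": joint angles; "dq": joint speeds; "effort": joint torques, N m; "tool_pos": TCP position; "tcp_rot": TCP orientation; "wrist_force": force on the tool from outside, world axes, zero at the start; "moment": the same for the moment, N m; "gripper_width": opening from 0.0 (shut) to 1.0 (fully open); "gripper_force": force on a finger pad.
Only numpy, scipy, OpenCV 4.12 (cv2) and the standard library are available. Lean on these libraries where they do the work, as an engineer would, in place of code of your own. Each camera call takes 0.05 s, during which the arm holds its last target. There are 200 camera calls.

## Working session

There is one attempt and no reset: what is moved stays moved. The work goes in short steps, Python scripts to look and compute and a shell command to move; the robot and the scene stay as the last step left them, time stands still between calls to the robot, and variables do not carry over. Pictures are saved under pics/ and viewed, at most 10 in all, crops included, and the job is handed in when it is done.

```bash
mkdir -p pics; python3 - <<'E'
from rig import env
import cv2,numpy as np
s=env.read_state();print(s)
for n in["scene","side"]:
    p,d=env.snapshot(n);cv2.imwrite(f"pics/{n}0.png",p[:,:,::-1]);np.save(f"pics/{n}0.npy",d)
    print(env.camera_model(n))
print(env.camera_model("wrist"))
E
```

```text
{'t': 0.0, 'joints': array([ 1.03240218e+00,  1.24515483e-01,  1.65170001e+00, -1.88287247e-05,
        1.36753963e+00, -8.25649405e-02]), 'dq': array([-0.00051971, -0.00108829, -0.00018013, -0.00145824,  0.00056136,
       -0.00070556]), 'effort': array([-1.03975468e-03, -4.23616683e+01, -3.65450191e+01, -1.08484276e-04,
        6.94894654e-03, -1.07229238e-05]), 'tool_pos': array([0.28581875, 0.58308174, 0.23003096]), 'tcp_rot': array([-3.13943604e+00, -1.59970419e-04,  2.68576710e+00]), 'wrist_force': array([ 0.33519667, -0.68352447,  0.0453135 ]), 'moment': array([-0.00594626, -0.02288016, -0.01921007]), 'gripper_force': 0.0, 'gripper_width': 1.0021114154941368}
{'fovy': 51.98066296273025, 'cx': 321.3489657181692, 'cy': 243.61265937616034, 'distortion': array([-0.01410436,  0.        ,  0.        ,  0.        ,  0.        ]), 'T': array([[ 0.46531425,  0.67442478, -0.57326596,  0.98806813],
       [ 0.88507373, -0.36276136,  0.29163108, -0.27204309],
       [-0.01127551, -0.64308274, -0.76571369,  0.82466907],
       [ 0.        ,  0.        ,  0.        ,  1.        ]])}
{'fovy'
[... 238 characters left out ...]
177522, -0.4645619 ,  0.70809417, -0.81507024],
       [-0.00949815, -0.83279136, -0.55350549,  0.68832938],
       [ 0.        ,  0.        ,  0.        ,  1.        ]])}
{'fovy': 67.51246619366776, 'cx': 319.4049272006433, 'cy': 234.07020463604746, 'distortion': array([-0.02012748,  0.        ,  0.        ,  0.        ,  0.        ]), 'tool_from_camera': array([[-3.69172097e-04, -9.50523871e-01, -3.10651306e-01,
         7.99843553e-02],
       [ 9.99999885e-01, -2.55765617e-04, -4.05794947e-04,
         3.94693385e-04],
       [ 3.06263861e-04, -3.10651421e-01,  9.50523856e-01,
        -1.41301174e-01],
       [ 0.00000000e+00,  0.00000000e+00,  0.00000000e+00,
         1.00000000e+00]])}
```

View pics/scene0.png

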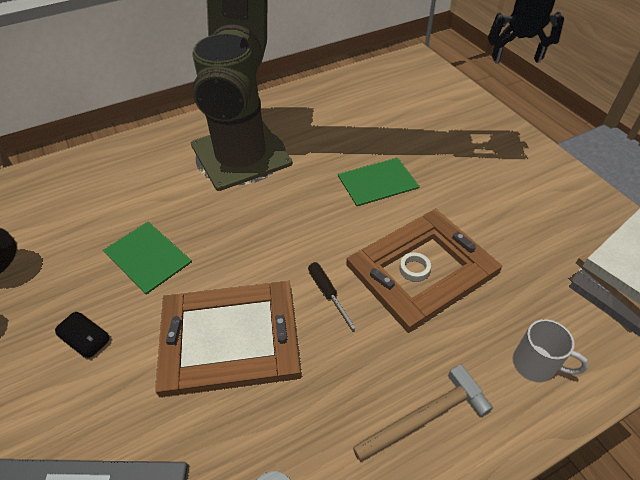

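The scene picture shows two frames. The one at about (230,335) holds the white board. The other, at about (424,268), is empty with a roll of tape in it. The green sheets at (378,181) and (147,256) are look-alikes. The frame at (230,335) fits the description because of its white board, so I'll confirm it in an enlarged crop.

```bash
cat >h.py <<'E'
import numpy as np,cv2
from rig import env
def K(c):
    f=240/np.tan(np.radians(c["fovy"])/2);return np.array([[f,0,c["cx"]],[0,f,c["cy"]],[0,0,1.]])
def plane(name,px,z,T=None):
    c=env.camera_model(name);T=c["T"] if T is None else T
    u=cv2.undistortPoints(np.array(px,float).reshape(-1,1,2),K(c),c["distortion"]).reshape(-1,2)
    r=np.c_[u,np.ones(len(u))]@T[:3,:3].T
    return T[:3,3]+r*((z-T[2,3])/r[:,2])[:,None]
def project(name,P,T=None):
    c=env.camera_model(name);T=c["T"] if T is None else T
    W=np.linalg.inv(T);rv=cv2.Rodrigues(W[:3,:3])[0]
    return cv2.projectPoints(np.array(P,float),rv,W[:3,3],K(c),c["distortion"])[0].reshape(-1,2)
E
python3 - <<'E'
import cv2
a=cv2.imread("pics/scene0.png")[270:405,145:315]
cv2.imwrite("pics/c1.png",cv2.resize(a,None,fx=4.4,fy=4.4,interpolation=cv2.INTER_CUBIC))
E
```

```text
(no output)
```

View pics/c1.png

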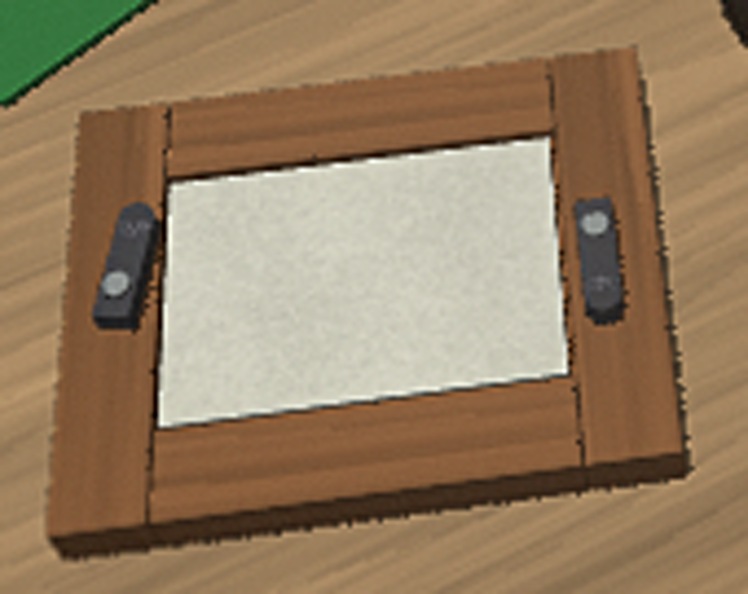

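View pics/side0.png

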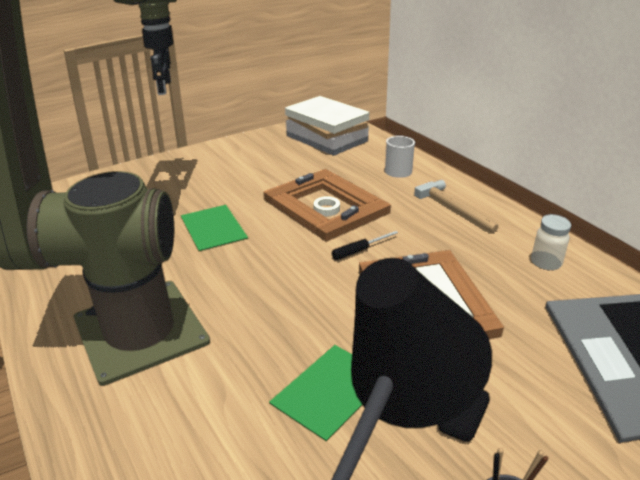

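The crop confirms it: white board, left screw at crop (116,283) and right screw at (595,222). The left arm points up with its tip near (140,205), and the right arm points down with its tip near (605,320). Both must turn clockwise.

```bash
python3 - <<'E'
from h import *
from scipy.optimize import least_squares
c=np.array([[80,113],[635,47],[686,457],[52,537]])/4.4+[145,270]
W=plane("scene",c,.026)[:,:2]
m=np.array([[-.1,.125],[-.1,-.125],[.1,-.125],[.1,.125]]) # left corners = 'a' side +y ; check handedness
def rot(a):return np.array([[np.cos(a),-np.sin(a)],[np.sin(a),np.cos(a)]])
best=min((least_squares(lambda q:(m@rot(q[2]).T+q[:2]-W).ravel(),[*W.mean(0),a]) for a in(-2,-1,0,1,2,3)),key=lambda r:r.cost)
q=best.x;print("corners",W.round(4),"\npose",q,"res",best.fun.round(4))
R=rot(q[2])
for s,t in(((116,283),(140,207)),((595,222),(606,318))):
    P=plane("scene",np.array([s,t])/4.4+[145,270],.039)[:,:2]
    print("screw,tip world",P.round(4),"frame",((P-q[:2])@R).round(4))
print("screws model",[[0,.099]@R.T+q[:2],[0,-.099]@R.T+q[:2]])
E
```

```text
corners [[ 0.3613 -0.3025]
 [ 0.4453 -0.0691]
 [ 0.6347 -0.1365]
 [ 0.5494 -0.3678]] 
pose [ 0.49766599 -0.2189754  -3.51103288] res [ 0.1845 -0.0692  0.1907 -0.0694 -0.1851  0.0702 -0.1901  0.0684]
screw,tip world [[ 0.4612 -0.3126]
 [ 0.4304 -0.2929]] frame [[0.0002 0.1005]
 [0.036  0.0932]]
screw,tip world [[ 0.5278 -0.1258]
 [ 0.5709 -0.1407]] frame [[ 0.0055 -0.0978]
 [-0.0401 -0.0994]]
screws model [array([ 0.46191774, -0.31129583]), array([ 0.53341425, -0.12665497])]
```

```bash
P='[{"tx":-54.5,"ty":-62.7}]'
python3 -m crank '[{"tx":-54.5,"ty":-62.7},{"tx":-54.5,"ty":-62.7},{"tx":-54.5,"ty":-62.7},{"tx":-54.5,"ty":-62.7},{"tx":-54.5,"ty":-62.7},{"tx":-54.5,"ty":-62.7},{"tx":-54.5,"ty":-62.7},{"tx":-54.5,"ty":-62.7},{"tx":-54.5,"ty":-62.7},{"tx":-54.5,"ty":-62.7}]' 3.5 20
python3 - <<'E'
from h import *
print("lamp",plane("scene",[[5,250]],.15),plane("scene",[[5,250]],.3))
E
```

```text
lamp [[ 0.22679168 -0.52300446  0.15      ]] [[ 0.3960472  -0.46720791  0.3       ]]schema error: expected keys tx, ty, tz, rx, ry, rz
```

```bash
python3 - <<'E'
from h import *
d=np.load("pics/scene0.npy");c=env.camera_model("scene");T=c["T"]
for u,v in((3,240),(5,250),(10,250),(3,262)):
    n=cv2.undistortPoints(np.array([[[u,v]]],float),K(c),c["distortion"]).ravel()
    print(d[v,u],T[:3,:3]@(np.array([*n,1])*d[v,u])+T[:3,3])
E
python3 -m crank '[{"tx":-27,"ty":-31,"tz":0,"rx":0,"ry":0,"rz":0},{"tx":-27,"ty":-31,"tz":0,"rx":0,"ry":0,"rz":0},{"tx":-27,"ty":-31,"tz":0,"rx":0,"ry":0,"rz":0},{"tx":-27,"ty":-31,"tz":0,"rx":0,"ry":0,"rz":0},{"tx":-27,"ty":-31,"tz":0,"rx":0,"ry":0,"rz":0},{"tx":-27,"ty":-31,"tz":0,"rx":0,"ry":0,"rz":0},{"tx":-27,"ty":-31,"tz":0,"rx":0,"ry":0,"rz":0},{"tx":-27,"ty":-31,"tz":0,"rx":0,"ry":0,"rz":0},{"tx":-27,"ty":-31,"tz":0,"rx":0,"ry":0,"rz":0},{"tx":-27,"ty":-31,"tz":0,"rx":0,"ry":0,"rz":0}]' 3.5 20
```

```text
0.0 [ 0.98806813 -0.27204309  0.82466907]
1.0536615 [ 0.07638235 -0.57258819  0.01670214]
1.0545558 [ 0.08067898 -0.56319455  0.01589512]
1.0326693 [ 0.10963292 -0.57957867  0.01656123]
t: 0.93
tool_pos: [0.3919, 0.1841, 0.2309]
tcp_rot: [-3.141, 0.0, 2.686]
wrist_force: [1.3, -0.2, 0.8]
gripper_width: 0.416
gripper_force: 0.0
```

```bash

python3 -m crank '[{"tx":-27.5,"ty":-31.5,"tz":0,"rx":0,"ry":0,"rz":0},{"tx":-27.5,"ty":-31.5,"tz":0,"rx":0,"ry":0,"rz":0},{"tx":-27.5,"ty":-31.5,"tz":0,"rx":0,"ry":0,"rz":0},{"tx":-27.5,"ty":-31.5,"tz":0,"rx":0,"ry":0,"rz":0},{"tx":-27.5,"ty":-31.5,"tz":0,"rx":0,"ry":0,"rz":0},{"tx":-27.5,"ty":-31.5,"tz":0,"rx":0,"ry":0,"rz":0},{"tx":-27.5,"ty":-31.5,"tz":0,"rx":0,"ry":0,"rz":0},{"tx":-27.5,"ty":-31.5,"tz":0,"rx":0,"ry":0,"rz":0},{"tx":-27.5,"ty":-31.5,"tz":0,"rx":0,"ry":0,"rz":0},{"tx":-27.5,"ty":-31.5,"tz":0,"rx":0,"ry":0,"rz":0}]'
python3 -m crank '[{"tx":-0.1,"ty":0,"tz":0,"rx":0,"ry":0,"rz":0},{"tx":0,"ty":0,"tz":0,"rx":0,"ry":0,"rz":0}]'
python3 - <<'E'
from h import *
from scipy.spatial.transform import Rotation as Ro
s=env.read_state();p,d=env.snapshot("wrist")
T=np.eye(4);T[:3,:3]=Ro.from_euler("xyz",s["tcp_rot"]).as_matrix();T[:3,3]=s["tool_pos"]
T=T@env.camera_model("wrist")["tool_from_camera"];np.save("pics/Tw1.npy",T);print(s["tool_pos"],s["tcp_rot"],s["joints"])
cv2.imwrite("pics/w1.png",p[:,:,::-1])
E
```

```text
t: 1.77
tool_pos: [0.4998, -0.2181, 0.2308]
tcp_rot: [3.141, -0.001, 2.685]
wrist_force: [-0.1, 0.0, 0.1]
gripper_width: 0.409
gripper_force: 0.0
t: 1.93
tool_pos: [0.4998, -0.2178, 0.2303]
tcp_rot: [3.141, -0.002, 2.682]
wrist_force: [-0.7, 1.0, -0.0]
gripper_width: 0.409
gripper_force: 0.0
[ 0.49979928 -0.21782921  0.23034086] [ 3.14129098e+00 -2.01479313e-03  2.68236970e+00] [-5.09582849e-01 -1.06905338e-01  1.88415181e+00  2.04115361e-04
  1.36637361e+00 -1.62119756e+00]
```

View pics/w1.png

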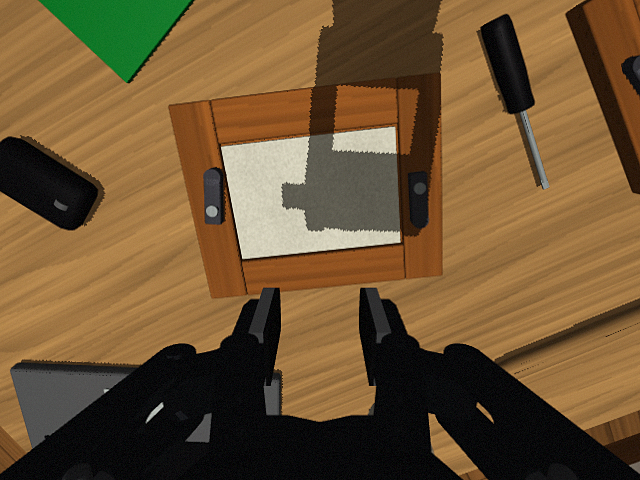

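The wrist view shows the frame with corners near (169,105), (440,73), (442,275) and (213,298). Screw a is at (211,211) with its arm pointing up. Screw b is at (420,188) with its arm pointing down.

```bash
python3 - <<'E'
from h import *
from scipy.optimize import least_squares
T=np.load("pics/Tw1.npy");im=cv2.imread("pics/w1.png")
W=plane("wrist",[[169,105],[440,73],[442,275],[213,298]],.026,T)[:,:2]
m=np.array([[.1,.125],[.1,-.125],[-.1,-.125],[-.1,.125]])
def rot(a):return np.array([[np.cos(a),-np.sin(a)],[np.sin(a),np.cos(a)]])
def fit(m,W):
    r=min((least_squares(lambda q:(m@rot(q[2]).T+q[:2]-W).ravel(),[*W.mean(0),a]) for a in(-2,0,2,3)),key=lambda r:r.cost);return r.x,r.fun
q,f=fit(m,W);print("wrist",q,f.round(4))
c=np.array([[80,113],[635,47],[686,457],[52,537]])/4.4+[145,270]
print("scene",*[x.round(4) for x in fit(m,plane("scene",c,.026)[:,:2])])
R=rot(q[2])
print("model screws",[0,.099]@R.T+q[:2],[0,-.099]@R.T+q[:2])
hsv=cv2.cvtColor(im,cv2.COLOR_BGR2HSV)
for (x0,x1,y0,y1) in((200,226,160,232),(405,432,165,235)):
    h=hsv[y0:y1,x0:x1]; mk=((h[...,1]<85)&(h[...,2]<110)).astype(np.uint8)
    n,l,st,_=cv2.connectedComponentsWithStats(mk);k=1+st[1:,4].argmax()
    pts=np.argwhere(l==k)[:,::-1]+[x0,y0]
    P=plane("wrist",pts,.039,T)[:,:2]*1000
    r=cv2.minAreaRect(P.astype(np.float32));ev=np.linalg.eigh(np.cov(P.T))[1][:,1]
    print("n",len(pts),pts.min(0),pts.max(0),"rect mm",r,"PCA deg mod180",np.degrees(np.arctan2(ev[1],ev[0]))%180)
S=plane("wrist",[[211.5,211],[420,188]],.040,T)[:,:2];print("screws",S,"dist",np.linalg.norm(S[0]-S[1]))
E
```

```text
wrist [ 0.49235577 -0.21807043 -3.49005038] [-0.0017 -0.0014 -0.0007  0.0027  0.0019  0.0015  0.0005 -0.0029]
scene [ 0.4977 -0.219   2.7965] [ 0.     -0.0003  0.0005  0.0016 -0.0006  0.0013  0.0001 -0.0026]
model screws [ 0.45855235 -0.31112058] [ 0.52615918 -0.12502029]
n 865 [203 168] [223 223] rect mm ((447.1545715332031, -303.38983154296875), (17.749786376953125, 53.648841857910156), 60.156070709228516) PCA deg mod180 149.54076018900884
n 943 [408 171] [428 227] rect mm ((536.5357055664062, -131.33682250976562), (17.396766662597656, 54.211341857910156), 70.91258239746094) PCA deg mod180 161.61442416478093
screws [[ 0.45867978 -0.31190802]
 [ 0.52616983 -0.12565694]] dist 0.19810191416265008
```

```bash

python3 -m crank '[{"tx":1.7,"ty":9.4,"tz":0,"rx":0,"ry":0,"rz":-1.3},{"tx":1.7,"ty":9.4,"tz":0,"rx":0,"ry":0,"rz":-1.3},{"tx":1.7,"ty":9.4,"tz":4,"rx":0,"ry":0,"rz":-1.3},{"tx":1.7,"ty":9.4,"tz":8,"rx":0,"ry":0,"rz":-1.3},{"tx":1.7,"ty":9.4,"tz":12,"rx":0,"ry":0,"rz":-1.3},{"tx":1.7,"ty":9.4,"tz":16,"rx":0,"ry":0,"rz":-1.3},{"tx":1.7,"ty":9.4,"tz":16,"rx":0,"ry":0,"rz":-1.3},{"tx":1.7,"ty":9.4,"tz":16,"rx":0,"ry":0,"rz":-1.3}]' 3.5
python3 - <<'E'
from h import *
from scipy.spatial.transform import Rotation as Ro
s=env.read_state();p,d=env.snapshot("wrist")
R=Ro.from_euler("xyz",s["tcp_rot"]).as_matrix();print(s["tool_pos"],s["tcp_rot"],s["joints"][5],s["wrist_force"])
print("to screw b, tool mm",R.T@(np.array([.5262,-.1255,.0305])-s["tool_pos"])*1000)
cv2.imwrite("pics/w2.png",p[:,:,::-1])
E
```

```text
t: 2.65
tool_pos: [0.5238, -0.1221, 0.0693]
tcp_rot: [3.141, -0.006, 2.824]
wrist_force: [-0.4, -0.0, 1.2]
gripper_width: 0.407
gripper_force: 0.0
[ 0.52376856 -0.12213967  0.06933037] [ 3.14136957 -0.00596502  2.82375323] -1.5820480886513888 [-0.36355668 -0.04111756  1.18204315]
to screw b, tool mm [-3.59137665 -2.44081566 38.80909349]
```

View pics/w2.png

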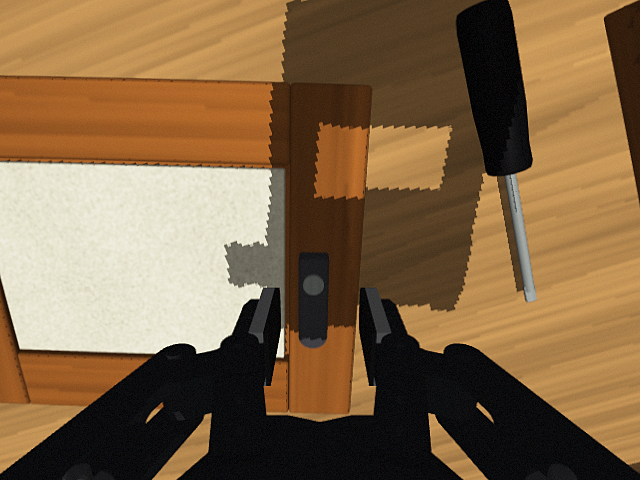

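The view shows the fingers straddling button b. Screw b is at (313,285), and the arm runs straight down to (313,345).

```bash
python3 - <<'E'
from h import *
from scipy.spatial.transform import Rotation as Ro
s=env.read_state();R=Ro.from_euler("xyz",s["tcp_rot"]).as_matrix()
T=np.eye(4);T[:3,:3]=R;T[:3,3]=s["tool_pos"];T=T@env.camera_model("wrist")["tool_from_camera"]
P=plane("wrist",[[313,285],[313,345],[313,255]],.040,T);print(P,((P-s["tool_pos"])@R*1000).round(1))
E
```

```text
[[ 0.53042821 -0.12788033  0.04      ]
 [ 0.56606185 -0.13986085  0.04      ]
 [ 0.51414518 -0.12240724  0.04      ]] [[ -5.4  -3.1  32.4]
 [-43.   -3.3  32.4]
 [ 11.8  -3.   32.4]]
```

```bash

python3 -m crank '[{"tx":-0.45,"ty":-0.3,"tz":0,"rx":0,"ry":0,"rz":0},{"tx":-0.45,"ty":-0.3,"tz":2,"rx":0,"ry":0,"rz":0},{"tx":-0.45,"ty":-0.3,"tz":3.9,"rx":0,"ry":0,"rz":0},{"tx":-0.45,"ty":-0.3,"tz":3.9,"rx":0,"ry":0,"rz":0},{"tx":-0.45,"ty":-0.3,"tz":3.9,"rx":0,"ry":0,"rz":0},{"tx":-0.45,"ty":-0.3,"tz":3.9,"rx":0,"ry":0,"rz":0}]' 3.5
```

```text
t: 3.2
tool_pos: [0.5313, -0.1292, 0.0351]
tcp_rot: [-3.142, 0.004, 2.822]
wrist_force: [0.0, -0.2, 0.2]
gripper_width: 0.408
gripper_force: 0.0
```

```bash

python3 -m crank '[{"tx":0,"ty":0,"tz":0.4,"rx":0,"ry":0,"rz":0},{"tx":0,"ty":0,"tz":0.4,"rx":0,"ry":0,"rz":0}]' 3.5
python3 -m crank '[{"tx":0,"ty":0,"tz":0,"rx":0,"ry":0,"rz":0},{"tx":0,"ty":0,"tz":0,"rx":0,"ry":0,"rz":0},{"tx":0,"ty":0,"tz":0,"rx":0,"ry":0,"rz":0},{"tx":0,"ty":0,"tz":0,"rx":0,"ry":0,"rz":0},{"tx":0,"ty":0,"tz":0,"rx":0,"ry":0,"rz":0},{"tx":0,"ty":0,"tz":0,"rx":0,"ry":0,"rz":0}]' 1.4 20
```

```text
t: 3.37
tool_pos: [0.5303, -0.1288, 0.0295]
tcp_rot: [-3.142, 0.002, 2.822]
wrist_force: [-0.0, -0.6, 0.0]
gripper_width: 0.409
gripper_force: 0.0
t: 3.87
tool_pos: [0.53, -0.1279, 0.029]
tcp_rot: [3.14, 0.001, 2.822]
wrist_force: [0.5, 5.0, 4.6]
gripper_width: 0.181
gripper_force: 21.7
```

```bash

python3 -m crank '[{"tx":0,"ty":0,"tz":-0.2,"rx":0,"ry":0,"rz":1},{"tx":0,"ty":0,"tz":-0.2,"rx":0,"ry":0,"rz":2},{"tx":0,"ty":0,"tz":-0.2,"rx":0,"ry":0,"rz":3},{"tx":0,"ty":0,"tz":-0.2,"rx":0,"ry":0,"rz":4},{"tx":0,"ty":0,"tz":-0.2,"rx":0,"ry":0,"rz":4}]'
```

```text
t: 4.28
tool_pos: [0.5291, -0.1291, 0.0292]
tcp_rot: [-3.14, 0.001, 2.402]
wrist_force: [3.6, -3.5, -7.3]
gripper_width: 0.18
gripper_force: 21.2
```

```bash

python3 -m crank '[{"tx":0,"ty":0,"tz":0,"rx":0,"ry":0,"rz":1},{"tx":0,"ty":0,"tz":0,"rx":0,"ry":0,"rz":2},{"tx":0,"ty":0,"tz":0,"rx":0,"ry":0,"rz":3},{"tx":0,"ty":0,"tz":0,"rx":0,"ry":0,"rz":4},{"tx":0,"ty":0,"tz":0,"rx":0,"ry":0,"rz":5},{"tx":0,"ty":0,"tz":0,"rx":0,"ry":0,"rz":5}]'
```

```text
t: 4.78
tool_pos: [0.5275, -0.1301, 0.0291]
tcp_rot: [-3.136, 0.002, 1.88]
wrist_force: [-2.5, -6.7, -3.4]
gripper_width: 0.181
gripper_force: 21.6
```

```bash

python3 -m crank '[{"tx":0,"ty":0,"tz":0,"rx":0,"ry":0,"rz":1},{"tx":0,"ty":0,"tz":0,"rx":0,"ry":0,"rz":2},{"tx":0,"ty":0,"tz":0,"rx":0,"ry":0,"rz":3},{"tx":0,"ty":0,"tz":0,"rx":0,"ry":0,"rz":4},{"tx":0,"ty":0,"tz":0,"rx":0,"ry":0,"rz":5},{"tx":0,"ty":0,"tz":0,"rx":0,"ry":0,"rz":6},{"tx":0,"ty":0,"tz":0,"rx":0,"ry":0,"rz":6.2},{"tx":0,"ty":0,"tz":0,"rx":0,"ry":0,"rz":6.2}]'
```

```text
t: 5.45
tool_pos: [0.5252, -0.13, 0.0291]
tcp_rot: [-3.133, 0.006, 1.234]
wrist_force: [-11.2, -5.9, 2.8]
gripper_width: 0.177
gripper_force: 22.5
```

```bash

python3 -m crank '[{"tx":0,"ty":0,"tz":0,"rx":0,"ry":0,"rz":0},{"tx":0,"ty":0,"tz":0,"rx":0,"ry":0,"rz":0},{"tx":0,"ty":0,"tz":0,"rx":0,"ry":0,"rz":0},{"tx":0,"ty":0,"tz":0,"rx":0,"ry":0,"rz":0},{"tx":0,"ty":0,"tz":-3,"rx":0,"ry":0,"rz":0},{"tx":0,"ty":0,"tz":-7,"rx":0,"ry":0,"rz":-1},{"tx":0,"ty":0,"tz":-11,"rx":0,"ry":0,"rz":-2},{"tx":0,"ty":0,"tz":-15,"rx":0,"ry":0,"rz":-3},{"tx":0,"ty":0,"tz":-19,"rx":0,"ry":0,"rz":-4},{"tx":0,"ty":0,"tz":-20,"rx":0,"ry":0,"rz":-5}]' 3.5
```

```text
t: 6.28
tool_pos: [0.5328, -0.1293, 0.2393]
tcp_rot: [3.13, 0.007, 1.76]
wrist_force: [1.4, -1.1, 1.8]
gripper_width: 0.408
gripper_force: 0.0
```

```bash

python3 -m crank '[{"tx":-16.5,"ty":-10.7,"tz":0,"rx":0.1,"ry":0.07,"rz":-1},{"tx":-16.5,"ty":-10.7,"tz":0,"rx":0.1,"ry":0.07,"rz":-2},{"tx":-16.5,"ty":-10.7,"tz":0,"rx":0.1,"ry":0.07,"rz":-3},{"tx":-16.5,"ty":-10.7,"tz":0,"rx":0.1,"ry":0.07,"rz":-4},{"tx":-16.5,"ty":-10.7,"tz":4,"rx":0.1,"ry":0.07,"rz":-5},{"tx":-16.5,"ty":-10.7,"tz":8,"rx":0.1,"ry":0.07,"rz":-6},{"tx":-16.5,"ty":-10.7,"tz":12,"rx":0.1,"ry":0.07,"rz":-7},{"tx":-16.5,"ty":-10.7,"tz":14,"rx":0.1,"ry":0.07,"rz":-8.1},{"tx":-16.5,"ty":-10.7,"tz":14,"rx":0.1,"ry":0.07,"rz":-8.1},{"tx":-16.5,"ty":-10.7,"tz":14,"rx":0.1,"ry":0.07,"rz":-8.1}]' 3.5
python3 -m crank '[{"tx":0,"ty":0,"tz":0,"rx":0,"ry":0,"rz":0},{"tx":0,"ty":0,"tz":0,"rx":0,"ry":0,"rz":0}]'
python3 - <<'E'
from h import *
from scipy.spatial.transform import Rotation as Ro
s=env.read_state();p,d=env.snapshot("wrist")
R=Ro.from_euler("xyz",s["tcp_rot"]).as_matrix();print(s["tool_pos"],s["tcp_rot"],s["joints"])
T=np.eye(4);T[:3,:3]=R;T[:3,3]=s["tool_pos"];np.save("pics/Tt3.npy",T)
print("to screw a, tool mm",R.T@(np.array([.4587,-.3117,.0305])-s["tool_pos"])*1000)
cv2.imwrite("pics/w3.png",p[:,:,::-1])
E
```

```text
t: 7.12
tool_pos: [0.4536, -0.3095, 0.0893]
tcp_rot: [-3.136, -0.014, 2.6]
wrist_force: [0.5, -0.6, 1.0]
gripper_width: 0.404
gripper_force: 0.0
t: 7.28
tool_pos: [0.4562, -0.3114, 0.0936]
tcp_rot: [-3.134, -0.005, 2.601]
wrist_force: [0.3, -0.2, 0.4]
gripper_width: 0.408
gripper_force: 0.0
[ 0.45620416 -0.31136603  0.09360173] [-3.1343824  -0.00520587  2.60111174] [-0.69212483  0.04016901  1.98304249 -0.00878189  1.12245313 -1.71863617]
to screw a, tool mm [-2.64039931  1.45271772 63.08000679]
```

View pics/w3.png

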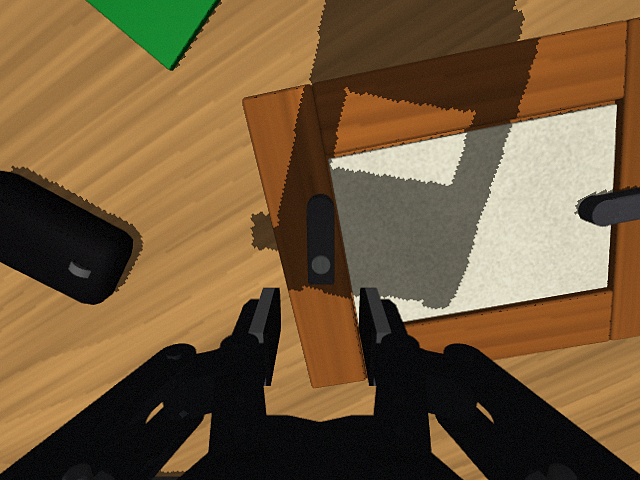

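The view shows button b at (610,208) already across the board's edge. Screw a is at (321,265), with its arm straight up between the fingers.

```bash

python3 -m crank '[{"tx":-0.25,"ty":0.1,"tz":0,"rx":-0.07,"ry":-0.05,"rz":0},{"tx":-0.25,"ty":0.1,"tz":2,"rx":-0.07,"ry":-0.05,"rz":0},{"tx":-0.25,"ty":0.1,"tz":4,"rx":-0.07,"ry":-0.05,"rz":0},{"tx":-0.25,"ty":0.1,"tz":6,"rx":-0.07,"ry":-0.05,"rz":0},{"tx":-0.25,"ty":0.1,"tz":6,"rx":-0.07,"ry":-0.05,"rz":0},{"tx":-0.25,"ty":0.1,"tz":6,"rx":-0.07,"ry":-0.05,"rz":0},{"tx":-0.25,"ty":0.1,"tz":6,"rx":-0.07,"ry":-0.05,"rz":0}]' 3.5
```

```text
t: 7.92
tool_pos: [0.4572, -0.3113, 0.032]
tcp_rot: [3.141, -0.003, 2.602]
wrist_force: [-0.2, 0.1, 0.7]
gripper_width: 0.407
gripper_force: 0.0
```

```bash

python3 -m crank '[{"tx":0,"ty":0,"tz":0.1,"rx":0,"ry":0,"rz":0},{"tx":0,"ty":0,"tz":0.1,"rx":0,"ry":0,"rz":0},{"tx":0,"ty":0,"tz":0.1,"rx":0,"ry":0,"rz":0},{"tx":0,"ty":0,"tz":0.1,"rx":0,"ry":0,"rz":0},{"tx":0,"ty":0,"tz":0.1,"rx":0,"ry":0,"rz":0},{"tx":0,"ty":0,"tz":0.1,"rx":0,"ry":0,"rz":0}]' 1.4 20
```

```text
t: 8.42
tool_pos: [0.4572, -0.3117, 0.0312]
tcp_rot: [3.141, -0.002, 2.602]
wrist_force: [-1.4, -0.6, 5.3]
gripper_width: 0.178
gripper_force: 21.1
```

```bash

python3 -m crank '[{"tx":0,"ty":0,"tz":0,"rx":0,"ry":0,"rz":1},{"tx":0,"ty":0,"tz":0,"rx":0,"ry":0,"rz":2},{"tx":0,"ty":0,"tz":0,"rx":0,"ry":0,"rz":3},{"tx":0,"ty":0,"tz":0,"rx":0,"ry":0,"rz":4},{"tx":0,"ty":0,"tz":0,"rx":0,"ry":0,"rz":5},{"tx":0,"ty":0,"tz":0,"rx":0,"ry":0,"rz":6},{"tx":0,"ty":0,"tz":0,"rx":0,"ry":0,"rz":6}]'
```

```text
t: 9.0
tool_pos: [0.458, -0.3109, 0.0312]
tcp_rot: [3.141, -0.003, 1.97]
wrist_force: [2.6, 1.7, 4.9]
gripper_width: 0.178
gripper_force: 21.1
```

Remaining turn: 1.97 − 1.223 = 0.747 rad, or 7.13 units.

```bash

python3 -m crank '[{"tx":0,"ty":0,"tz":0,"rx":0,"ry":0,"rz":1},{"tx":0,"ty":0,"tz":0,"rx":0,"ry":0,"rz":2},{"tx":0,"ty":0,"tz":0,"rx":0,"ry":0,"rz":3},{"tx":0,"ty":0,"tz":0,"rx":0,"ry":0,"rz":4},{"tx":0,"ty":0,"tz":0,"rx":0,"ry":0,"rz":5},{"tx":0,"ty":0,"tz":0,"rx":0,"ry":0,"rz":6},{"tx":0,"ty":0,"tz":0,"rx":0,"ry":0,"rz":7.1},{"tx":0,"ty":0,"tz":0,"rx":0,"ry":0,"rz":7.1},{"tx":0,"ty":0,"tz":0,"rx":0,"ry":0,"rz":7.1}]'
```

```text
t: 9.75
tool_pos: [0.4593, -0.3109, 0.0312]
tcp_rot: [3.139, -0.003, 1.229]
wrist_force: [6.4, 2.3, 1.8]
gripper_width: 0.181
gripper_force: 20.7
```

```bash

python3 -m crank '[{"tx":0,"ty":0,"tz":0,"rx":0,"ry":0,"rz":0},{"tx":0,"ty":0,"tz":0,"rx":0,"ry":0,"rz":0},{"tx":0,"ty":0,"tz":0,"rx":0,"ry":0,"rz":0},{"tx":0,"ty":0,"tz":0,"rx":0,"ry":0,"rz":0},{"tx":0,"ty":0,"tz":-3,"rx":0,"ry":0,"rz":0},{"tx":0,"ty":0,"tz":-7,"rx":0,"ry":0,"rz":0},{"tx":-1,"ty":0,"tz":-11,"rx":0,"ry":0,"rz":0},{"tx":-3,"ty":0,"tz":-15,"rx":0,"ry":0,"rz":0},{"tx":-4,"ty":0,"tz":-19,"rx":0,"ry":0,"rz":0},{"tx":-4,"ty":0,"tz":-19,"rx":0,"ry":0,"rz":0}]' 3.5
python3 -m crank '[{"tx":0,"ty":0,"tz":0,"rx":0,"ry":0,"rz":0},{"tx":0,"ty":0,"tz":0,"rx":0,"ry":0,"rz":0},{"tx":0,"ty":0,"tz":0,"rx":0,"ry":0,"rz":0}]'
python3 - <<'E'
from h import *
from scipy.spatial.transform import Rotation as Ro
s=env.read_state();p,d=env.snapshot("wrist")
T=np.eye(4);T[:3,:3]=Ro.from_euler("xyz",s["tcp_rot"]).as_matrix();T[:3,3]=s["tool_pos"]
T=T@env.camera_model("wrist")["tool_from_camera"];np.save("pics/Tw4.npy",T)
cv2.imwrite("pics/w4.png",p[:,:,::-1])
E
```

```text
t: 10.58
tool_pos: [0.4459, -0.3534, 0.2292]
tcp_rot: [3.133, 0.005, 1.228]
wrist_force: [0.1, -0.5, 1.4]
gripper_width: 0.41
gripper_force: 0.0
t: 10.83
tool_pos: [0.4427, -0.3479, 0.2168]
tcp_rot: [-3.133, -0.004, 1.23]
wrist_force: [0.7, 0.4, 0.2]
gripper_width: 0.409
gripper_force: 0.0
```

View pics/w4.png

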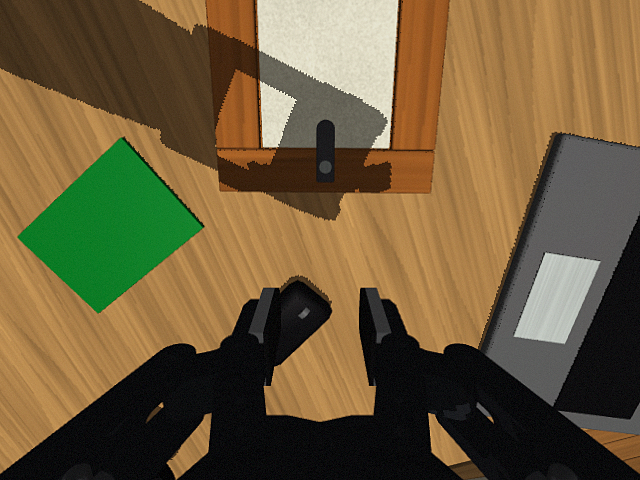

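The view shows button a at (325,150), square across the board's edge. Now I'll check both buttons together from farther along the frame.

```bash

python3 -m crank '[{"tx":4,"ty":0,"tz":-2,"rx":0,"ry":0,"rz":0},{"tx":8,"ty":0,"tz":-4,"rx":0,"ry":0,"rz":0},{"tx":8,"ty":0,"tz":-4,"rx":0,"ry":0,"rz":0},{"tx":8,"ty":0,"tz":-4,"rx":0,"ry":0,"rz":0},{"tx":8,"ty":0,"tz":-4,"rx":0,"ry":0,"rz":0}]'
python3 - <<'E'
from h import *
from scipy.spatial.transform import Rotation as Ro
s=env.read_state();p,d=env.snapshot("wrist")
T=np.eye(4);T[:3,:3]=Ro.from_euler("xyz",s["tcp_rot"]).as_matrix();T[:3,3]=s["tool_pos"]
T=T@env.camera_model("wrist")["tool_from_camera"];np.save("pics/Tw5.npy",T)
cv2.imwrite("pics/w5.png",p[:,:,::-1])
E
```

```text
t: 11.3
tool_pos: [0.4701, -0.2732, 0.2578]
tcp_rot: [-3.134, -0.002, 1.232]
wrist_force: [0.0, -0.5, -1.2]
gripper_width: 0.413
gripper_force: 0.0
```

View pics/w5.png

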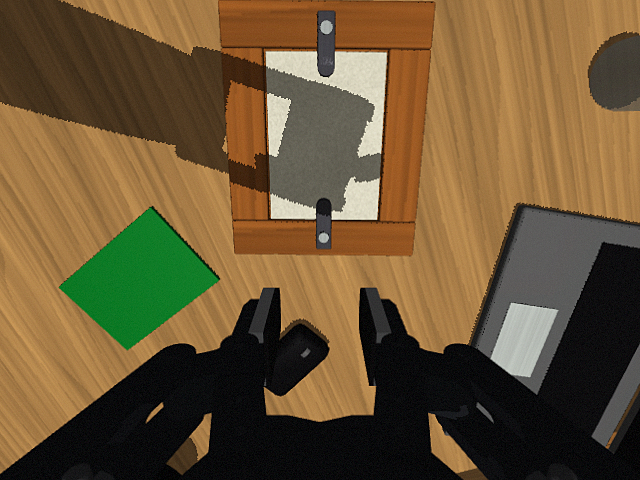

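Both buttons lie across the board's edges: b at (326,45), a at (323,222), and the board is seated. I'll check the angles numerically.

```bash
python3 - <<'E'
from h import *
T=np.load("pics/Tw5.npy");hsv=cv2.cvtColor(cv2.imread("pics/w5.png"),cv2.COLOR_BGR2HSV)
S=plane("wrist",[[323.5,238],[326.5,27]],.040,T);v=S[1]-S[0];print("screw line",np.degrees(np.arctan2(v[1],v[0])),np.linalg.norm(v))
E=plane("wrist",[[233,255],[413,255],[219,0],[435,0],[266,220],[265,51],[379,220],[388,51]],.025,T)
for i in(0,4,6):
    w=E[i+1]-E[i];print("edge",np.degrees(np.arctan2(w[1],w[0])))
for (x0,x1,y0,y1) in((314,332,226,252),(314,338,8,80)):
    h=hsv[y0:y1,x0:x1];mk=((h[...,1]<85)&(h[...,2]<115)).astype(np.uint8)
    n,l,st,_=cv2.connectedComponentsWithStats(mk);k=1+st[1:,4].argmax()
    pts=np.argwhere(l==k)[:,::-1]+[x0,y0];P=plane("wrist",pts,.039,T)[:,:2]*1000
    ev=np.linalg.eigh(np.cov(P.T))[1][:,1];print(pts.min(0),pts.max(0),"bar",np.degrees(np.arctan2(ev[1],ev[0]))%180)
E
```

```text
screw line 69.97067612013632 0.19838038975563121
edge -19.28122369892657
edge 68.32794717666452
edge 70.44719082895016
[316 226] [330 248] bar 71.45195026839541
[317  11] [334  77] bar 70.32262330487585
```

Both bars are within about 1.5° of square, and the robot is touching nothing.

```bash
python3 -c "
from rig import env
print(env.close_job())"
```

```text
the job is handed in; nothing more can be done
None
```

I turned both turnbuttons on the white-board frame square across the board's edges, to within about 1.5° as measured in the last wrist picture; the board is still seated, the empty frame was not touched, and the job was handed in at about 11 s.

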